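# Hold a rocking candlestick upright for its photograph

### The arm

A 7-joint arm with a two-finger parallel gripper is mounted at the origin on the work surface. World frame = base frame: x ahead of the robot, y to its left, z up, the work surface at z = 0. Lengths are in m, angles in rad, forces in N, time in s.
With the tool pointing down it reaches from about 0.4 to 0.875 m from the base axis. Payload 19.3 kg.
Tool frame: the origin (TCP) lies on the centre line of the jaws, within the pads' length; the fingertips stand 14 mm ahead of it and the grasp point (between the pads) lies 5 mm behind it; z points along the fingers, y is the line along which they close (so a half turn about z gives the same grasp; the last joint's range is limited). The gripper opens to 85 mm and grips with 20 to 120 N. Pads are 22 mm wide; open, the fingers measure 114 mm over their backs; the gripper's body (76 mm by 85 mm) begins 54 mm behind the grasp point. The pads swing forward as they close: fully open they stand 13 mm farther back than shut.
Start: joints at [-1.205, 0.521, -0.036, 1.599, 0.021, 1.021, -0.113], TCP at [0.264, 0.567, 0.245] pointing down, gripper open.
Joint ranges: [-2.91, 2.91], [-0.3, 2.13], [-1.5, 1.42], [0.17, 2.43], [-1.26, 4.41], [0.16, 1.93], [-2.52, 2.52]. Speed limits (rad/s): [1.89, 1.89, 2.39, 2.39, 3.01, 3.01, 3.01].

### API

Orientations are given as [roll, pitch, yaw] about the fixed x, y, z axes, in that order (R = Rz(yaw) Ry(pitch) Rx(roll)).
In Python, from workcell import bot, grab_frame, regions_of gives the robot as it stands. The module is installed in compiled form; this text tells all that it offers.
- The arm moves only by the tool play_rows, never from a script. Its argument "plan" is a list of rows, each a list of 3 entries, a list of its own where there are three numbers: the shift along the tool's x, y, z in units of 2.5 cm (1.0 is 2.5 cm), then the turn, a rotation vector about the tool's x, y, z in units of 0.15 rad (1.0 is 0.15 rad), then the closure, from -1 (fully open) to 1 (shut). In form: [[[tx, ty, tz], [rx, ry, rz], jaw], ...]. A call has 1 to 20 rows; each row shifts and turns the commanded pose from where the row before left it, along the tool's axes as they then stand; what a row does not reach is not made up. A row lasts 1/8 s, in which the tool goes at most 62.5 mm and 10.7 degrees, less where a joint would pass 70% of its speed; a pose out of reach is approached as far as the arm can. A call with a number of a shift or a turn outside -1 to 1 is refused whole. A call with a gripper value outside its range is refused whole. The fingers move at their own pace and stop on an object; "newtons" is the grip in N (left out, the last holds). Time passes only in rows, so rows that do not move let the fingers close. It gives the time, the measured TCP pose, the force, the opening and the grip force at its end, in the units of the state.
- bot.observe(): the state, without advancing time (a new reading comes with each control period).
- grab_frame(name): name is "scene" or "top" or "wrist"; returns a dict with "pixels" (400x640x3 uint8, red, green, blue), "depth" (400x640 float32, m along the optical axis (not along the pixel's ray), 0 where there is no reading), "camera_matrix" (3x3 intrinsics, pixels), "distortion" ([k1, k2, p1, p2, k3] as OpenCV has them; the pictures are not rectified), "R" (3x3) and "t" (3): a world point X has camera coordinates R X + t. Camera axes: x right, y down, z forward; pixel columns grow to the right and rows downward; lengths in m; the calibration is good to about 2 mm. A picture is of the moment at which its call begins.
- bot.job_done(): hands the job in; it is judged then, once.
Trained networks look in the newest picture that a camera, given by its name, has taken for a name from the list of things; names that differ only in an ending like _2 or _b are one class to them, and where a whole thing is asked for, a point or a joint stands for the part that bears it (a point fixed in the world has none). Each returns a list of dicts, best first, with "p" (0 to 1); they miss things now and then, are a little off and sometimes report something else, mostly with a low value. They report only what shows in the picture. A call takes as long as a camera call.
- regions_of(thing, camera): "mask" (400x640 bool, what is visible of it) and "box" ([left, top, right, bottom] in pixels, round what is visible of it).
The state is a dict: "clock": time; "qpos": joint angles; "qd": joint speeds; "joint_efforts": joint torques, N m; "position": TCP position; "tool_rot": TCP orientation; "force": force on the tool from outside, world axes, zero at the start; "moment": the same for the moment, N m; "grip_width": finger opening in m; "finger_force": force on a finger pad.
Only numpy, scipy, OpenCV 4.12 (cv2) and the standard library are available. Lean on these libraries where they do the work, as an engineer would, in place of code of your own. Each camera call takes 0.05 s, during which the arm holds its last target. There are 200 camera calls.

### The job

The brass candlestick leans over in its rocking holder: pick the holder up by its wooden grip block and, before carrying it anywhere near the turntable, bring the candlestick upright in the air and steady it there for about two seconds, without ever touching the candlestick itself. Then carry it gently, still upright and never swinging hard against its stops, to the round photo turntable and hold it upright for at least 7 seconds with the candlestick over the middle of the disc and the holder's foot plate about 10 cm above the bench, leaving the goblet, tub and hammer alone. The program finishes while still holding it there, balanced as calmly as it can be, because the arm then freezes for one second in which the candlestick must not fall over.

Things in the scene. Friction and masses are not known exactly. Their poses are not given: they have to be found in the camera images.
- holder: Loose rocking holder, nominal 0.56 kg: steel foot plate 320 x 100 x 10 mm. Origin on its underside, straight below the pivot; x runs lengthwise from the grip block towards the candlestick, z up. Plate from x = -280 to +40 mm. Iron balance weight at x = -275 to -215 (90 wide in y, top at z = 40). With the candlestick it balances at about x = -130 mm, nearly under the grip block.
- grip (a point): Point in the holder's wooden grip block, at holder (-140, 0, 75) mm, 15 mm below the block's top. The block is 60 mm in x, 30 mm in y, top at z = 90 mm: pinch it here from above across its 30 mm width (fingers closing along the holder's y). Axes as the holder's.
- pivot (a point): Middle of the pivot pin, at holder (0, 0, 130) mm, axes as the holder's; the pin runs along x between two aluminium uprights at x = -40 and +30 mm (8 thick, 34 wide, top at z = 140 mm). A weak centring spring of 0.0088 N m/rad and viscous damping of 0.0021 N m s/rad act on the candlestick's angle relative to the holder; no dry friction.
- rocker (a joint): Angle of the candlestick relative to the holder about the holder's x axis, rad: 0 when its stem stands along the holder's z, positive turning its cup towards the holder's -y; stops at -0.30 and +0.30. It starts resting on the +0.30 stop.
- candlestick: Brass candlestick, origin on the pivot, z along its stem to the cup. It rocks only about the holder's x, at most 0.30 rad from the holder's z each way (stops); starts on the stop at +0.30 rad about x. Nominal mass 0.25 kg (20 percent unsure), centre of mass 6.7 mm above the pivot, inertia about the pivot 0.00355 kg m2, gravity moment 0.0165 N m per rad of lean from vertical.
- candle_top (a point): Centre of the candlestick's cup mouth, 245 mm from the pivot along its z (tail end at -100 mm, 56 mm across; cup 40 mm, drip pan 80 mm across at 195 mm). Gravity beats the spring, so the candlestick falls over slowly (time constant about 0.8 s) and comes upright only if the holder is tilted about its x axis against the lean, then corrected all the time.
- turntable: Round photo turntable fixed to the bench: grey disc 220 mm across, top at z = 28 mm, with a small dark centre mark. Origin at the centre of its underside on the bench.
- goblet: Bystander: small copper goblet, 62 mm across, 105 mm tall, origin at the centre of its foot.
- tub: Bystander: open white plastic tub 140 x 140 x 60 mm, origin at the centre of its underside.
- hammer: Bystander: hammer about 240 mm long lying on the bench, origin at the bench near its middle.

How it is judged:
By the outcome, as a careful person would: the job done as asked, in the order asked, and still so for the second after the job is handed in, while the arm keeps its last pose, push and grip.
It also fails if it takes over 67 s, if anything falls off the work surface, if the arm or the gripper's body presses on something with over 40 N, if the wrist force passes 120 N, or if a joint passes its speed limit or range.

## Working session

There is one attempt and no reset: what is moved stays moved. The work goes in short steps, Python scripts to look and compute and a tool call to move; the robot and the scene stay as the last step left them, time stands still between calls to the robot, and variables do not carry over. Pictures are saved under pics/ and viewed, at most 10 in all, crops included, and the job is handed in when it is done.

Besides the shell and the picture viewer there is one more tool, called after ">>>" by a JSON object that holds its "name" and its "arguments", one argument or row to a line. play_rows: Moves the arm, as the interface text tells. Its arguments: {"type":"object","properties":{"plan":{"type":"array"},"newtons":{"type":"number"}},"required":["plan"]}

```bash
mkdir -p pics
cat > h.py <<'E'
import numpy as np,cv2
from workcell import bot,grab_frame,regions_of
from scipy.spatial.transform import Rotation as Ro
def world(f,mask):
    v,u=np.nonzero(mask&(f["depth"]>0)); d=f["depth"][v,u]
    n=cv2.undistortPoints(np.c_[u,v].astype(float)[:,None],np.array(f["camera_matrix"]),np.array(f["distortion"]))[:,0]
    P=np.c_[n,np.ones(len(n))]*d[:,None]
    return (P-np.array(f["t"]))@np.array(f["R"]),u,v
def save(f,name): cv2.imwrite("pics/"+name,f["pixels"][:,:,::-1])
E
python3 - <<'E'
from h import *
s=bot.observe(); print({k:np.round(v,3) for k,v in s.items()})
for c in ["scene","top"]:
    f=grab_frame(c); save(f,c+"0.png")
    print(c,"cam at",np.round(-np.array(f["R"]).T@f["t"],3),np.array(f["camera_matrix"])[0,0])
    for th in ["holder","grip","candlestick","turntable","goblet","tub","hammer"]:
        r=regions_of(th,c)
        for q in r[:2]:
            P,u,v=world(f,q["mask"]); 
            if len(P): print(th,round(q["p"],2),np.array(q["box"]).astype(int),len(P),"med",np.round(np.median(P,0),3),"lo",np.round(np.percentile(P,2,axis=0),3),"hi",np.round(np.percentile(P,98,axis=0),3))
    np.savez("f_"+c,**f)
E
```

```text
{'clock': np.float64(0.0), 'qpos': array([-1.205,  0.522, -0.036,  1.6  ,  0.021,  1.021, -0.113]), 'qd': array([ 0.001, -0.002, -0.001, -0.001, -0.   , -0.002, -0.   ]), 'joint_efforts': array([ 0.0000e+00, -9.2709e+01,  1.9800e+00, -3.6995e+01,  1.8000e-02,
        8.0000e-03,  0.0000e+00]), 'position': array([0.264, 0.566, 0.245]), 'tool_rot': array([-3.14 ,  0.   ,  2.706]), 'force': array([ 1.669, -0.42 , -0.334]), 'moment': array([0.016, 0.032, 0.057]), 'finger_force': np.float64(0.0), 'grip_width': np.float64(0.086)}
scene cam at [1.334 0.084 1.223] 428.72601046603626
holder 0.63 [348 171 385 259] 2572 med [0.615 0.156 0.058] lo [0.387 0.094 0.005] hi [0.65  0.225 0.366]
grip 0.75 [345 172 384 257] 2555 med [0.615 0.156 0.06 ] lo [0.387 0.094 0.005] hi [0.65  0.226 0.366]
grip 0.64 [444 224 472 296] 716 med [0.671 0.454 0.024] lo [0.517 0.425 0.002] hi [0.745 0.504 0.03 ]
candlestick 0.64 [342 172 387 252] 988 med [0.622 0.137 0.319] lo [0.573 0.09  0.042] hi [0.652 0.228 0.368]
turntable 0.96 [206 212 271 272] 3173 med [ 0.656 -0.24   0.028] lo [ 0.552 -0.343  0.019] hi [ 0.7
[... 559 characters left out ...]
 lo [0.339 0.096 0.   ] hi [0.647 0.222 0.367]
candlestick 0.92 [259 172 297 208] 825 med [0.611 0.13  0.324] lo [0.582 0.091 0.056] hi [0.651 0.225 0.37 ]
turntable 0.81 [364 156 428 219] 3242 med [ 0.646 -0.243  0.028] lo [ 0.548 -0.342  0.021] hi [ 0.744 -0.144  0.034]
turntable 0.68 [255 171 296 210] 844 med [0.611 0.132 0.324] lo [0.582 0.092 0.009] hi [0.655 0.227 0.37 ]
goblet 0.58 [339 138 354 159] 379 med [ 0.766 -0.058  0.103] lo [ 0.745 -0.09  -0.   ] hi [ 0.798 -0.03   0.11 ]
hammer 0.76 [178 163 206 233] 680 med [0.65  0.452 0.024] lo [0.51  0.424 0.011] hi [0.738 0.503 0.031]
hammer 0.25 [259 173 293 210] 837 med [0.609 0.129 0.324] lo [0.581 0.091 0.056] hi [0.652 0.225 0.37 ]
```

Run:
```python
from h import *
for c in ["top","scene"]:
    f=dict(np.load(f"f_{c}.npz")); P,u,v=world(f,np.ones((400,640),bool))
    roi=(P[:,0]>.28)&(P[:,0]<.7)&(P[:,1]>.05)&(P[:,1]<.28)
    for lo,hi,n in [(.005,.016,"plate"),(.03,.046,"weight"),(.08,.1,"block"),(.125,.15,"uprights"),(.3,.4,"top")]:
        m=roi&(P[:,2]>lo)&(P[:,2]<hi)
        if m.sum()>4: print(c,n,m.sum(),np.round(P[m].mean(0),4),[np.round(x,4) for x in cv2.minAreaRect(P[m,:2].astype(np.float32))])
    im=f["pixels"][:,:,::-1]
    y0,x0=(140,230) if c=="top" else (140,300)
    cv2.imwrite(f"pics/{c}1.png",cv2.resize(im[y0:y0+160,x0:x0+110],None,fx=3.6,fy=3.6,interpolation=cv2.INTER_NEAREST))
a=np.hstack([cv2.imread("pics/top1.png"),cv2.imread("pics/scene1.png")]);cv2.imwrite("pics/both1.png",a);print(a.shape)
```

```text
top plate 1671 [0.4832 0.1674 0.0095] [array([0.4889, 0.1642]), array([0.2276, 0.4177]), np.float64(89.8082)]
top weight 513 [0.3697 0.1505 0.0397] [array([0.4861, 0.1643]), array([0.3036, 0.091 ]), np.float64(6.4241)]
top block 185 [0.4742 0.1634 0.0894] [array([0.5376, 0.1737]), array([0.1968, 0.0356]), np.float64(9.7006)]
top uprights 120 [0.5915 0.1807 0.1391] [array([0.6025, 0.1859]), array([0.0897, 0.028 ]), np.float64(17.8728)]
top top 672 [0.6139 0.122  0.3354] [array([0.6161, 0.1234]), array([0.0712, 0.08  ]), np.float64(88.665)]
scene plate 1063 [0.529  0.1651 0.0095] [array([0.4888, 0.1647]), array([0.2293, 0.417 ]), np.float64(89.9745)]
scene weight 143 [0.5008 0.1817 0.0386] [array([0.4925, 0.1647]), array([0.3097, 0.1005]), np.float64(8.6621)]
scene block 104 [0.5499 0.1756 0.0898] [array([0.55  , 0.1727]), array([0.1959, 0.034 ]), np.float64(7.4759)]
scene uprights 174 [0.618  0.1832 0.1375] [array([0.6049, 0.182 ]), array([0.0917, 0.0332]), np.float64(3.8596)]
scene top 663 [0.625  0.1208 0.3356] [array([0.6214, 0.1245]), array([0.0717, 0.078 ]), np.float64(19.3591)]
(576, 792, 3)
```

View pics/scene0.png

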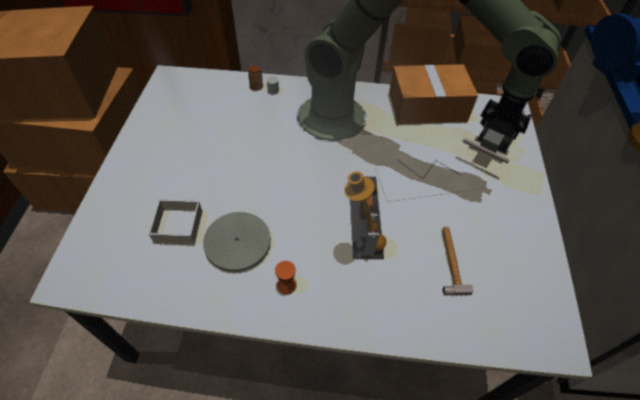

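View pics/both1.png

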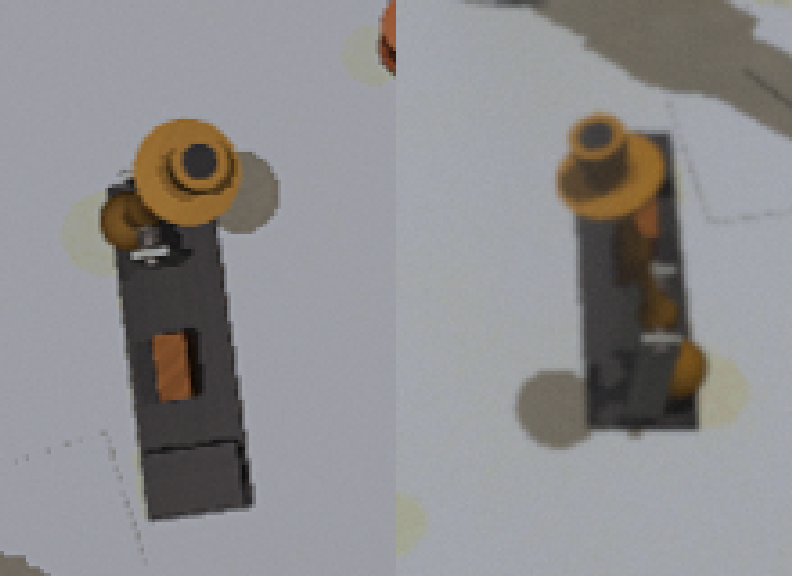

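Run:
```python
from h import *
f=dict(np.load("f_top.npz")); P,u,v=world(f,np.ones((400,640),bool))
px=f["pixels"][v,u].astype(int)
def rect(m): return [np.round(x,4) for x in cv2.minAreaRect(P[m,:2].astype(np.float32))]
b=(P[:,0]>.28)&(P[:,0]<.7)&(P[:,1]>.05)&(P[:,1]<.28)
dark=px.sum(1)<260
m=b&dark&(P[:,2]<.05)&(P[:,2]>.004)
print("dark",m.sum(),rect(m))
m=b&(P[:,0]<.43)&(P[:,2]>.034)&(P[:,2]<.045); print("weight",rect(m),P[m].mean(0))
m=b&(P[:,0]>.41)&(P[:,0]<.52)&(P[:,2]>.083)&(P[:,2]<.096); print("block",m.sum(),rect(m),P[m].mean(0))
g=dict(np.load("f_scene.npz")); Q,_,_=world(g,np.ones((400,640),bool))
m=(Q[:,0]>.41)&(Q[:,0]<.52)&(Q[:,1]>.12)&(Q[:,1]<.21)&(Q[:,2]>.083)&(Q[:,2]<.096); print("block scene",m.sum(),Q[m].mean(0) if m.any() else 0)
for lo,hi in [(.33,.36),(.1,.15)]: pass
m=(P[:,0]>.5)&(P[:,0]<.75)&(P[:,1]>-.36)&(P[:,1]<-.13)&(P[:,2]>.02)&(P[:,2]<.036)
print("tt top",rect(m),cv2.minEnclosingCircle(P[m,:2].astype(np.float32)))
m=(Q[:,0]>.5)&(Q[:,0]<.78)&(Q[:,1]>-.36)&(Q[:,1]<-.13)&(Q[:,2]>.022)&(Q[:,2]<.036)
print("tt scene",cv2.minEnclosingCircle(Q[m,:2].astype(np.float32)))
w=grab_frame("wrist"); s=bot.observe(); R=Ro.from_euler("xyz",s["tool_rot"]).as_matrix()
c=-np.array(w["R"]).T@w["t"]; print("wristcam in tool",R.T@(c-s["position"]),"axis",R.T@np.array(w["R"])[2], w["camera_matrix"][0,0])
save(w,"w0.png")
```

```text
dark 1957 [array([0.4914, 0.1667]), array([0.3172, 0.099 ]), np.float64(7.0306)]
weight [array([0.3653, 0.1507]), array([0.0604, 0.0905]), np.float64(7.0023)] [0.36577346 0.1499763  0.03972003]
block 177 [array([0.4699, 0.163 ]), array([0.0595, 0.0308]), np.float64(6.2562)] [0.4700412  0.16273765 0.08943499]
block scene 54 [0.48176998 0.17176773 0.09002093]
tt top [array([ 0.6451, -0.2442]), array([0.2178, 0.2095]), np.float64(89.925)] ((0.6484892964363098, -0.24375663697719574), 0.1108604371547699)
tt scene ((0.6496877074241638, -0.24394996464252472), 0.11272286623716354)
wristcam in tool [ 0.08102556 -0.00080889 -0.12736713] axis [-3.17943783e-01  6.96546954e-05  9.48109564e-01] 299.8758186668042
```

>>> {"name": "play_rows", "arguments": {
  "plan": [
    [[0, 0, 0], [0, 0, -0.93], -1],
    [[0, 0, 0], [0, 0, -0.93], -1],
    [[0, 0, 0], [0, 0, -0.93], -1],
    [[0, 0, 0], [0, 0, -0.93], -1],
    [[-0.38, -1, 0.3], [0, 0, 0], -1],
    [[-0.38, -1, 0.3], [0, 0, 0], -1],
    [[-0.38, -1, 0.3], [0, 0, 0], -1],
    [[-0.38, -1, 0.3], [0, 0, 0], -1],
    [[-0.38, -1, 0.3], [0, 0, 0], -1],
    [[-0.38, -1, 0.3], [0, 0, 0], -1],
    [[-0.38, -1, 0.3], [0, 0, 0], -1],
    [[-0.38, -1, 0.3], [0, 0, 0], -1],
    [[-0.38, -1, 0.3], [0, 0, 0], -1],
    [[-0.38, -1, 0.3], [0, 0, 0], -1],
    [[-0.38, -1, 0.3], [0, 0, 0], -1],
    [[-0.38, -1, 0.3], [0, 0, 0], -1],
    [[-0.38, -1, 0.3], [0, 0, 0], -1],
    [[-0.38, -1, 0.2], [0, 0, 0], -1],
    [[-0.38, -1, 0.2], [0, 0, 0], -1],
    [[-0.38, -1, 0.1], [0, 0, 0], -1]
  ],
  "newtons": 80
}}

```text
clock: 3.35
position: [0.4639, 0.1873, 0.1352]
tool_rot: [-3.142, 0.0, -3.019]
force: [1.4, -0.2, 0.1]
grip_width: 0.0853
finger_force: 0.0
```

>>> {"name": "play_rows", "arguments": {
  "plan": [
    [[-0.13, -0.99, 0], [0, 0, 0], -1],
    [[0, 0, 0.4], [0, 0, 0], -1],
    [[0, 0, 0.6], [0, 0, 0], -1],
    [[0, 0, 0.6], [0, 0, 0], -1],
    [[0, 0, 0.6], [0, 0, 0], -1],
    [[0, 0, 0.4], [0, 0, 0], -1],
    [[0, 0, 0], [0, 0, 0], -1],
    [[0, 0, 0], [0, 0, 0], 1],
    [[0, 0, 0], [0, 0, 0], 1],
    [[0, 0, 0], [0, 0, 0], 1],
    [[0, 0, 0], [0, 0, 0], 1],
    [[0, 0, 0], [0, 0, 0], 1],
    [[0, 0, 0], [0, 0, 0], 1]
  ],
  "newtons": 80
}}

```text
clock: 4.97
position: [0.47, 0.1641, 0.0709]
tool_rot: [3.141, 0.001, -3.019]
force: [-2.5, -0.6, 9.8]
grip_width: 0.0289
finger_force: 80.3
```

>>> {"name": "play_rows", "arguments": {
  "plan": [
    [[0, 0, -0.2], [0, 0, 0], 1],
    [[0, 0, -0.4], [0, 0, 0], 1],
    [[0, 0, -0.5], [0, 0, 0], 1],
    [[0, 0, -0.5], [0, 0, 0], 1],
    [[0, 0, -0.5], [0, 0, 0], 1],
    [[0, 0, -0.5], [0, 0, 0], 1],
    [[0, 0, -0.5], [0, 0, 0], 1],
    [[0, 0, -0.5], [0, 0, 0], 1],
    [[0, 0, -0.3], [0, 0, 0], 1],
    [[0, 0, -0.1], [0, 0, 0], 1]
  ]
}}

```text
clock: 6.22
position: [0.4698, 0.1639, 0.1707]
tool_rot: [3.141, 0.0, -3.019]
force: [-0.3, 0.0, -8.1]
grip_width: 0.0293
finger_force: 79.8
```

```bash
cat > m.py <<'E'
from h import *
YAW=0.1226; ZT=.0709; YH=np.array([-np.sin(YAW),np.cos(YAW),0]); XH=np.array([np.cos(YAW),np.sin(YAW),0])
def pose():
    s=bot.observe(); Rh=Ro.from_euler("xyz",s["tool_rot"]).as_matrix()@np.diag([-1.,1,-1]); p=np.array(s["position"])
    piv=p+Rh@[.14,0,.13-ZT]; z=Rh[:,2]
    return s["clock"],p,Rh,piv,np.arctan2(-z@YH,z[2])
def lean(f,piv,dbg=None):
    """world lean: silhouette centroid ray met with the upright plane through the pivot"""
    P,u,v=world(f,np.ones((400,640),bool)); D=P-piv
    m=(abs(D@XH)<.07)&(abs(D@YH)<.16)&(D[:,2]>.15)&(D[:,2]<.27)
    img=np.zeros((400,640),np.uint8); img[v[m],u[m]]=1
    n,lab,st,_=cv2.connectedComponentsWithStats(img); k=1+np.argmax(st[1:,4]); img=(lab==k).astype(np.uint8)
    vv,uu=np.nonzero(img)
    c=cv2.undistortPoints(np.c_[uu,vv].astype(float)[:,None],np.array(f["camera_matrix"]),np.array(f["distortion"]))[:,0].mean(0)
    R=np.array(f["R"]); o=-R.T@f["t"]; d=R.T@[c[0],c[1],1]
    q=o+d*((piv-o)@XH)/(d@XH)-piv if abs(d@XH)>.25 else o+d*((piv+[0,0,.22*1]-o)[2]/d[2])-piv
    return np.arctan2(-q@YH,q[2]),len(vv)
E
python3 - <<'E'
from m import *
for c in ["scene","top","scene","top"]:
    t,p,Rh,piv,phi=pose(); f=grab_frame(c); print(c,round(t,3),p,np.round(Ro.from_matrix(Rh).as_euler("xyz"),4),"phi",round(phi,4),np.round(lean(f,piv),4))
    P,u,v=world(f,np.ones((400,640),bool)); D=P-piv
    m=(abs(D@XH-0)<.25)&(abs(D@YH)<.06)&(D[:,2]<-.05)&(D[:,2]>-.16); print("  plate-ish z",np.round(np.percentile(P[m,2],[5,50,95]),4) if m.any() else 0)
    save(f,c+"2.png")
im=[cv2.resize(cv2.imread(f"pics/{c}2.png")[y:y+130,x:x+130],None,fx=3,fy=3) for c,y,x in (("scene",140,300),("top",140,220))]
cv2.imwrite("pics/lift.png",np.hstack(im))
E
```

```text
scene 6.225 [0.46979398 0.16393082 0.17071557] [ 1.000e-04 -4.000e-04  1.222e-01] phi 0.0001 [3.049e-01 7.660e+02]
  plate-ish z [0.1055 0.1109 0.1671]
top 6.275 [0.46974849 0.16393129 0.17066175] [ 1.000e-04 -3.000e-04  1.222e-01] phi 0.0001 [2.752e-01 8.120e+02]
  plate-ish z [0.1054 0.1104 0.1663]
scene 6.325 [0.46969325 0.16387998 0.17032642] [-0.      0.      0.1221] phi -0.0 [3.048e-01 7.650e+02]
  plate-ish z [0.1049 0.1105 0.167 ]
top 6.375 [0.46955387 0.16383878 0.17006351] [-0.0002  0.0004  0.1222] phi -0.0002 [2.749e-01 8.130e+02]
  plate-ish z [0.1051 0.11   0.1661]
```

View pics/lift.png

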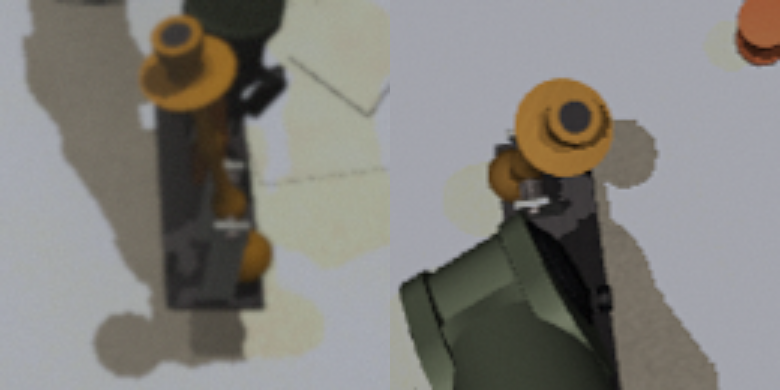

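```bash
cat > step.py <<'E'
import sys,pickle
from m import *
from scipy.optimize import least_squares
G,K,C,A=4.65,2.48,.59,.47; CAM=.0049; LEV=.13-ZT; dt=.025; STOP=.30
GOAL=np.array([.5095,-.2611,.1700])
def sim(x,phi,dph,vy,hist=False):
    """x=[th,w,b,s]; per row: tilt change dph, pivot speed vy along holder y (5 substeps a row); dph,vy given per substep"""
    th,w,b,s=x; out=[]; vprev=0
    for d,v in zip(dph,vy):
        pd=d/dt; vp=v-LEV*pd; w+=A*(vp-vprev); vprev=vp
        phi+=d; r=th-phi-b
        w+=dt*(G*th-K/s*r-C/s*(w-pd)); th+=dt*w
        if abs(th-phi)>STOP: th=phi+np.sign(th-phi)*STOP; w=pd
        out.append((th,w,phi))
    w-=A*vprev
    return (np.array([th,w,b,s]),np.array(out)) if hist else np.array([th,w,b,s])
def prop(S,dph,vy):
    f=lambda x:sim(x,S["phi"],dph,vy); x=S["x"]; y=f(x); e=1e-4
    F=np.array([(f(x+e*np.eye(4)[i])-y)/e for i in range(4)]).T; T=len(dph)*dt
    S["P"]=F@S["P"]@F.T+np.diag([1e-6,4e-4,1e-6,1e-8])*T; S["x"]=y; S["phi"]+=sum(dph)
def minjerk(n): t=np.linspace(0,1,n+1); return np.diff(10*t**3-15*t**4+6*t**5)
def plan(S,n,dist,lim=.05,tail=8):
    vy=np.r_[minjerk(n)*dist,np.zeros(tail)]/.125; vy=np.repeat(vy,5)
    ex=lambda u:np.repeat(np.r_[u[:n],0,0,u[n:]],5)/5
    def res(u):
        x,h=sim(S["x"],S["phi"],ex(u),vy,True); h=h[4::5]
        return np.r_[h[:,0],.5*h[-7:,1],4*x[:2],1.0*(h[-1,2]+x[2]),1.0*u,20*np.maximum(0,abs(h[:,0]-h[:,2])-.22)*(np.arange(len(h))>S.get("free",0))]
    u=least_squares(res,np.zeros(n+tail-2),bounds=(-lim,lim)).x
    un=np.round(-u[:n]/.15,2); u[:n]=-un*.15
    return u[:n],sim(S["x"],S["phi"],np.repeat(u[:n],5)/5,vy[:5*n],True)[1][4::5]
def emit(S,n,dist3,lim=.05):
    """dist3: world shift for this call"""
    u,h=plan(S,n,dist3@YH,lim); mj=minjerk(n); phi=S["phi"]; rows=[]
    for k in range(n):
        R=Ro.from_euler("z",YAW)*Ro.from_euler("x",phi); t=np.diag([-1,1,-1])@R.inv().apply(dist3*mj[k])/.025
        rows.append([[*(np.round(t,2)+0.).tolist()],[round(-u[k]/.15,2)+0.,0,0],1]); phi+=u[k]
    S["dph"]=np.repeat(u,5)/5; S["vy"]=np.repeat(mj*(dist3@YH)/.125,5)
    print("theta",np.round(h[::3,0],3),"end",np.round(h[-1],3)); print(str(rows).replace("0.0,","0,").replace("0.0]","0]"))
    pickle.dump(S,open("S.pkl","wb"))
def measure(S,cams=4):
    prop(S,S["dph"],S["vy"]); t,p,_,_,phi=pose(); print("t %.2f p %s phi cmd %.4f meas %.4f"%(t,np.round(p,4),S["phi"],phi))
    if S.get("reset"): S["P"]=np.diag([.05,.15,.02,.1])**2; S["reset"]=0
    S["phi"]=phi
    for i in range(cams):
        _,p,_,piv,phi=pose(); z=lean(grab_frame("scene"),piv)[0]-CAM; H=np.array([1.,0,0,0])
        k=S["P"]@H/(S["P"][0,0]+.002**2); print("  z %.4f pred %.4f rel %.3f"%(z,S["x"][0],z-phi),end="")
        S["x"]=S["x"]+k*(z-S["x"][0]); S["P"]=S["P"]-np.outer(k,H@S["P"]); prop(S,[0,0],[0,0])
    print("\nx",np.round(S["x"],4),"sd",np.round(np.sqrt(np.diag(S["P"])),4)); S["p"]=p; return S
if __name__=="__main__":   # step.py n [fx fy fz absolute goal share]
    n=int(sys.argv[1]); share=float(sys.argv[2]) if len(sys.argv)>2 else 0
    S=measure(pickle.load(open("S.pkl","rb")),int(sys.argv[3]) if len(sys.argv)>3 else 4)
    # pivot height/place reference: goal is for phi=0, TCP swings below the pivot only in y
    emit(S,n,share*(GOAL-S["p"]))
E
python3 - <<'E'
from step import *
S=dict(x=np.array([.3,0,0,1.]),P=np.eye(4)*1e-4,phi=0.,reset=1,free=30)
emit(S,12,np.zeros(3),lim=.06)
for s in (.85,1,1.15):
    for b in (-.02,.02):
        x=sim([.3,0,b,s],0.,S["dph"],S["vy"],True)[1]; print(s,b,np.round(x[9::10,0],3),np.round(x[-1],3))
E
```

```text
theta [ 0.24   0.094  0.018 -0.007] end [-0.01  -0.011  0.042]
[[[0, 0, 0], [np.float64(0.4), 0, 0], 1], [[0, 0, 0], [np.float64(0.09), 0, 0], 1], [[0, 0, 0], [np.float64(-0.14), 0, 0], 1], [[0, 0, 0], [np.float64(-0.24), 0, 0], 1], [[0, 0, 0], [np.float64(-0.24), 0, 0], 1], [[0, 0, 0], [np.float64(-0.2), 0, 0], 1], [[0, 0, 0], [np.float64(-0.13), 0, 0], 1], [[0, 0, 0], [np.float64(-0.06), 0, 0], 1], [[0, 0, 0], [np.float64(0.0), 0, 0], 1], [[0, 0, 0], [np.float64(0.05), 0, 0], 1], [[0, 0, 0], [np.float64(0.08), 0, 0], 1], [[0, 0, 0], [np.float64(0.11), 0, 0], 1]]
0.85 -0.02 [ 0.182  0.085  0.018 -0.023 -0.048 -0.068] [-0.068 -0.087  0.042]
0.85 0.02 [0.183 0.094 0.04  0.02  0.023 0.04 ] [0.04  0.083 0.042]
1 -0.02 [ 0.183  0.09   0.026 -0.013 -0.039 -0.062] [-0.062 -0.097  0.042]
1 0.02 [0.184 0.097 0.046 0.025 0.026 0.041] [0.041 0.075 0.042]
1.15 -0.02 [ 0.184  0.094  0.033 -0.005 -0.03  -0.053] [-0.053 -0.097  0.042]
1.15 0.02 [0.185 0.1   0.05  0.029 0.03  0.044] [0.044 0.074 0.042]
```

```bash
sed -i 's/\[round(-u\[k\]\/.15,2)+0.,0,0\]/[float(round(-u[k]\/.15,2))+0.,0,0]/' step.py
python3 - <<'E'
from step import *
S=dict(x=np.array([.3,0,0,1.]),P=np.eye(4)*1e-4,phi=0.,reset=1,free=30)
emit(S,9,np.zeros(3),lim=.033); S["free"]=0; pickle.dump(S,open("S.pkl","wb"))
for s in (.85,1,1.15):
    for b in (-.02,.02):
        x=sim([.3,0,b,s],0.,S["dph"],S["vy"],True)[1]; print(s,b,np.round(x[4::5,0],3),np.round(x[-1],3))
E
```

```text
theta [0.267 0.169 0.086] end [ 0.048 -0.119 -0.018]
[[[0, 0, 0], [0.22, 0, 0], 1], [[0, 0, 0], [0.22, 0, 0], 1], [[0, 0, 0], [0.22, 0, 0], 1], [[0, 0, 0], [0.21, 0, 0], 1], [[0, 0, 0], [0.03, 0, 0], 1], [[0, 0, 0], [-0.17, 0, 0], 1], [[0, 0, 0], [-0.19, 0, 0], 1], [[0, 0, 0], [-0.21, 0, 0], 1], [[0, 0, 0], [-0.21, 0, 0], 1]]
0.85 -0.02 [0.267 0.234 0.201 0.168 0.133 0.098 0.066 0.036 0.01 ] [ 0.01  -0.199 -0.018]
0.85 0.02 [0.267 0.234 0.201 0.169 0.136 0.106 0.08  0.058 0.041] [ 0.041 -0.119 -0.018]
1 -0.02 [0.267 0.234 0.201 0.169 0.137 0.107 0.079 0.055 0.034] [ 0.034 -0.155 -0.018]
1 0.02 [0.267 0.234 0.201 0.17  0.139 0.112 0.088 0.07  0.057] [ 0.057 -0.091 -0.018]
1.15 -0.02 [0.267 0.234 0.201 0.17  0.139 0.111 0.086 0.065 0.048] [ 0.048 -0.127 -0.018]
1.15 0.02 [0.267 0.234 0.201 0.17  0.14  0.114 0.093 0.076 0.065] [ 0.065 -0.073 -0.018]
```

>>> {"name": "play_rows", "arguments": {
  "plan": [
    [[0, 0, 0], [0.22, 0, 0], 1],
    [[0, 0, 0], [0.22, 0, 0], 1],
    [[0, 0, 0], [0.22, 0, 0], 1],
    [[0, 0, 0], [0.21, 0, 0], 1],
    [[0, 0, 0], [0.03, 0, 0], 1],
    [[0, 0, 0], [-0.17, 0, 0], 1],
    [[0, 0, 0], [-0.19, 0, 0], 1],
    [[0, 0, 0], [-0.21, 0, 0], 1],
    [[0, 0, 0], [-0.21, 0, 0], 1]
  ]
}}

```text
clock: 7.55
position: [0.4699, 0.1632, 0.1705]
tool_rot: [-3.126, 0.0, -3.021]
force: [-0.0, -0.6, -7.6]
grip_width: 0.029
finger_force: 80.3
```

```bash
python3 step.py 8
```

```text
t 7.55 p [0.4699 0.1632 0.1705] phi cmd -0.0180 meas -0.0157
  z 0.0415 pred 0.0481 rel 0.057  z 0.0351 pred 0.0361 rel 0.050  z 0.0296 pred 0.0291 rel 0.046  z 0.0247 pred 0.0239 rel 0.042
x [ 1.9300e-02 -1.0240e-01  3.0000e-04  1.0001e+00] sd [0.0024 0.0192 0.02   0.1   ]
theta [ 0.008 -0.007 -0.007] end [-0.006  0.004  0.014]
[[[0, 0, 0], [-0.2, 0, 0], 1], [[0, 0, 0], [-0.13, 0, 0], 1], [[0, 0, 0], [-0.06, 0, 0], 1], [[0, 0, 0], [-0.01, 0, 0], 1], [[0, 0, 0], [0.02, 0, 0], 1], [[0, 0, 0], [0.05, 0, 0], 1], [[0, 0, 0], [0.06, 0, 0], 1], [[0, 0, 0], [0.07, 0, 0], 1]]
```

>>> {"name": "play_rows", "arguments": {
  "plan": [
    [[0, 0, 0], [-0.2, 0, 0], 1],
    [[0, 0, 0], [-0.13, 0, 0], 1],
    [[0, 0, 0], [-0.06, 0, 0], 1],
    [[0, 0, 0], [-0.01, 0, 0], 1],
    [[0, 0, 0], [0.02, 0, 0], 1],
    [[0, 0, 0], [0.05, 0, 0], 1],
    [[0, 0, 0], [0.06, 0, 0], 1],
    [[0, 0, 0], [0.07, 0, 0], 1]
  ]
}}

```text
clock: 8.75
position: [0.4697, 0.164, 0.1703]
tool_rot: [3.13, -0.0, -3.019]
force: [-0.2, -0.9, -8.3]
grip_width: 0.0289
finger_force: 80.4
```

```bash
python3 step.py 8
```

```text
t 8.75 p [0.4697 0.164  0.1703] phi cmd 0.0143 meas 0.0112
  z -0.0032 pred -0.0059 rel -0.014  z -0.0031 pred -0.0029 rel -0.014  z -0.0021 pred -0.0027 rel -0.014  z -0.0023 pred -0.0019 rel -0.014
x [-0.0016  0.0097  0.0012  0.9989] sd [0.0021 0.0162 0.011  0.0985]
theta [-0.     0.001  0.   ] end [ 0.    -0.002 -0.002]
[[[0, 0, 0], [0.05, 0, 0], 1], [[0, 0, 0], [0.03, 0, 0], 1], [[0, 0, 0], [0.02, 0, 0], 1], [[0, 0, 0], [0.01, 0, 0], 1], [[0, 0, 0], [0, 0, 0], 1], [[0, 0, 0], [0, 0, 0], 1], [[0, 0, 0], [-0.01, 0, 0], 1], [[0, 0, 0], [-0.01, 0, 0], 1]]
```

>>> {"name": "play_rows", "arguments": {
  "plan": [
    [[0, 0, 0], [0.05, 0, 0], 1],
    [[0, 0, 0], [0.03, 0, 0], 1],
    [[0, 0, 0], [0.02, 0, 0], 1],
    [[0, 0, 0], [0.01, 0, 0], 1],
    [[0, 0, 0], [0, 0, 0], 1],
    [[0, 0, 0], [0, 0, 0], 1],
    [[0, 0, 0], [-0.01, 0, 0], 1],
    [[0, 0, 0], [-0.01, 0, 0], 1]
  ]
}}

```text
clock: 9.95
position: [0.4697, 0.1639, 0.1703]
tool_rot: [-3.14, 0.0, -3.019]
force: [-0.4, -0.2, -8.5]
grip_width: 0.0289
finger_force: 80.4
```

```bash
sed -i 's/^    S\["phi"\]=phi$/    S["phi"]+=.5*(phi-S["phi"])/' step.py; python3 step.py 12
```

```text
t 9.95 p [0.4697 0.1639 0.1703] phi cmd -0.0023 meas -0.0014
  z 0.0068 pred 0.0001 rel 0.008  z 0.0074 pred 0.0073 rel 0.009  z 0.0085 pred 0.0079 rel 0.010  z 0.0091 pred 0.0089 rel 0.011
x [0.0098 0.0154 0.0035 1.0038] sd [0.002  0.0149 0.0064 0.0969]
theta [0.011 0.01  0.006 0.005] end [0.006 0.007 0.001]
[[[0, 0, 0], [0.11, 0, 0], 1], [[0, 0, 0], [0.05, 0, 0], 1], [[0, 0, 0], [0.01, 0, 0], 1], [[0, 0, 0], [-0.01, 0, 0], 1], [[0, 0, 0], [-0.03, 0, 0], 1], [[0, 0, 0], [-0.03, 0, 0], 1], [[0, 0, 0], [-0.03, 0, 0], 1], [[0, 0, 0], [-0.03, 0, 0], 1], [[0, 0, 0], [-0.02, 0, 0], 1], [[0, 0, 0], [-0.02, 0, 0], 1], [[0, 0, 0], [-0.01, 0, 0], 1], [[0, 0, 0], [-0.01, 0, 0], 1]]
```

>>> {"name": "play_rows", "arguments": {
  "plan": [
    [[0, 0, 0], [0.11, 0, 0], 1],
    [[0, 0, 0], [0.05, 0, 0], 1],
    [[0, 0, 0], [0.01, 0, 0], 1],
    [[0, 0, 0], [-0.01, 0, 0], 1],
    [[0, 0, 0], [-0.03, 0, 0], 1],
    [[0, 0, 0], [-0.03, 0, 0], 1],
    [[0, 0, 0], [-0.03, 0, 0], 1],
    [[0, 0, 0], [-0.03, 0, 0], 1],
    [[0, 0, 0], [-0.02, 0, 0], 1],
    [[0, 0, 0], [-0.02, 0, 0], 1],
    [[0, 0, 0], [-0.01, 0, 0], 1],
    [[0, 0, 0], [-0.01, 0, 0], 1]
  ]
}}

```text
clock: 11.65
position: [0.4697, 0.1639, 0.1703]
tool_rot: [3.14, 0.0, -3.019]
force: [0.5, 0.2, -8.2]
grip_width: 0.0287
finger_force: 80.4
```

```bash
sed -i 's/4e-4,1e-6/4e-5,1e-6/; s/\.002\*\*2/.0008**2/' step.py; python3 step.py 12 0.16
```

```text
t 11.65 p [0.4697 0.1639 0.1703] phi cmd 0.0012 meas 0.0016
  z 0.0136 pred 0.0060 rel 0.012  z 0.0146 pred 0.0146 rel 0.013  z 0.0151 pred 0.0157 rel 0.014  z 0.0154 pred 0.0163 rel 0.014
x [0.0167 0.0188 0.0024 1.0061] sd [0.0009 0.0066 0.0043 0.0916]
theta [ 0.019  0.014  0.003 -0.003] end [-0.002  0.005 -0.008]
[[[0, -0.01, 0], [0.12, 0, 0], 1], [[0, -0.08, 0], [0.05, 0, 0], 1], [[0.01, -0.19, 0], [0.01, 0, 0], 1], [[0.01, -0.29, 0.01], [-0.02, 0, 0], 1], [[0.01, -0.37, 0.01], [-0.03, 0, 0], 1], [[0.01, -0.42, 0.01], [-0.03, 0, 0], 1], [[0.01, -0.42, 0.01], [-0.02, 0, 0], 1], [[0.01, -0.37, 0], [-0.01, 0, 0], 1], [[0.01, -0.29, 0], [-0.01, 0, 0], 1], [[0.01, -0.19, 0], [0, 0, 0], 1], [[0, -0.08, 0], [0, 0, 0], 1], [[0, -0.01, 0], [0, 0, 0], 1]]
```

>>> {"name": "play_rows", "arguments": {
  "plan": [
    [[0, -0.01, 0], [0.12, 0, 0], 1],
    [[0, -0.08, 0], [0.05, 0, 0], 1],
    [[0.01, -0.19, 0], [0.01, 0, 0], 1],
    [[0.01, -0.29, 0.01], [-0.02, 0, 0], 1],
    [[0.01, -0.37, 0.01], [-0.03, 0, 0], 1],
    [[0.01, -0.42, 0.01], [-0.03, 0, 0], 1],
    [[0.01, -0.42, 0.01], [-0.02, 0, 0], 1],
    [[0.01, -0.37, 0], [-0.01, 0, 0], 1],
    [[0.01, -0.29, 0], [-0.01, 0, 0], 1],
    [[0.01, -0.19, 0], [0, 0, 0], 1],
    [[0, -0.08, 0], [0, 0, 0], 1],
    [[0, -0.01, 0], [0, 0, 0], 1]
  ]
}}

```text
clock: 13.35
position: [0.476, 0.0963, 0.1704]
tool_rot: [-3.134, 0.0, -3.019]
force: [-0.5, -0.5, -9.3]
grip_width: 0.0288
finger_force: 80.4
```

```bash
python3 step.py 10 0.18
```

```text
t 13.35 p [0.476  0.0963 0.1704] phi cmd -0.0076 meas -0.0075
  z 0.0219 pred -0.0018 rel 0.029  z 0.0250 pred 0.0239 rel 0.032  z 0.0281 pred 0.0268 rel 0.036  z 0.0298 pred 0.0300 rel 0.037
x [0.0325 0.0515 0.0061 1.0251] sd [0.0008 0.0058 0.0029 0.0866]
theta [ 0.038  0.029  0.007 -0.   ] end [-0.    -0.005 -0.011]
[[[0, -0.02, 0], [0.3, 0, 0], 1], [[0, -0.13, 0.01], [0.14, 0, 0], 1], [[0.01, -0.27, 0.02], [0.03, 0, 0], 1], [[0.01, -0.4, 0.03], [-0.04, 0, 0], 1], [[0.01, -0.47, 0.03], [-0.07, 0, 0], 1], [[0.01, -0.47, 0.03], [-0.08, 0, 0], 1], [[0.01, -0.4, 0.02], [-0.08, 0, 0], 1], [[0.01, -0.27, 0.01], [-0.07, 0, 0], 1], [[0, -0.13, 0], [-0.06, 0, 0], 1], [[0, -0.02, 0], [-0.05, 0, 0], 1]]
```

>>> {"name": "play_rows", "arguments": {
  "plan": [
    [[0, -0.02, 0], [0.3, 0, 0], 1],
    [[0, -0.13, 0.01], [0.14, 0, 0], 1],
    [[0.01, -0.27, 0.02], [0.03, 0, 0], 1],
    [[0.01, -0.4, 0.03], [-0.04, 0, 0], 1],
    [[0.01, -0.47, 0.03], [-0.07, 0, 0], 1],
    [[0.01, -0.47, 0.03], [-0.08, 0, 0], 1],
    [[0.01, -0.4, 0.02], [-0.08, 0, 0], 1],
    [[0.01, -0.27, 0.01], [-0.07, 0, 0], 1],
    [[0, -0.13, 0], [-0.06, 0, 0], 1],
    [[0, -0.02, 0], [-0.05, 0, 0], 1]
  ]
}}

```text
clock: 14.8
position: [0.4824, 0.0316, 0.1705]
tool_rot: [-3.132, 0.0, -3.02]
force: [0.6, 0.3, -8.3]
grip_width: 0.0294
finger_force: 80.7
```

```bash
python3 step.py 10 0.22
```

```text
t 14.80 p [0.4824 0.0316 0.1705] phi cmd -0.0105 meas -0.0099
  z -0.0201 pred -0.0002 rel -0.010  z -0.0212 pred -0.0215 rel -0.012  z -0.0235 pred -0.0228 rel -0.013  z -0.0264 pred -0.0249 rel -0.016
x [-0.0277 -0.0415  0.0051  0.9713] sd [0.0008 0.0058 0.003  0.0599]
theta [-0.032 -0.029 -0.018 -0.006] end [-0.006  0.024 -0.018]
[[[0, -0.02, 0], [-0.33, 0, 0], 1], [[0, -0.13, 0], [-0.22, 0, 0], 1], [[0.01, -0.27, -0.02], [-0.07, 0, 0], 1], [[0.01, -0.4, -0.03], [0.03, 0, 0], 1], [[0.01, -0.47, -0.04], [0.09, 0, 0], 1], [[0.01, -0.47, -0.03], [0.12, 0, 0], 1], [[0.01, -0.4, -0.02], [0.13, 0, 0], 1], [[0.01, -0.27, -0.01], [0.12, 0, 0], 1], [[0, -0.13, 0], [0.1, 0, 0], 1], [[0, -0.02, 0], [0.08, 0, 0], 1]]
```

>>> {"name": "play_rows", "arguments": {
  "plan": [
    [[0, -0.02, 0], [-0.33, 0, 0], 1],
    [[0, -0.13, 0], [-0.22, 0, 0], 1],
    [[0.01, -0.27, -0.02], [-0.07, 0, 0], 1],
    [[0.01, -0.4, -0.03], [0.03, 0, 0], 1],
    [[0.01, -0.47, -0.04], [0.09, 0, 0], 1],
    [[0.01, -0.47, -0.03], [0.12, 0, 0], 1],
    [[0.01, -0.4, -0.02], [0.13, 0, 0], 1],
    [[0.01, -0.27, -0.01], [0.12, 0, 0], 1],
    [[0, -0.13, 0], [0.1, 0, 0], 1],
    [[0, -0.02, 0], [0.08, 0, 0], 1]
  ]
}}

```text
clock: 16.25
position: [0.4888, -0.0324, 0.1704]
tool_rot: [-3.123, -0.0, -3.019]
force: [0.0, 1.3, -8.9]
grip_width: 0.0287
finger_force: 80.9
```

```bash
python3 step.py 8 0.22 5
```

```text
t 16.25 p [ 0.4888 -0.0324  0.1704] phi cmd -0.0177 meas -0.0188
  z -0.0458 pred -0.0056 rel -0.027  z -0.0474 pred -0.0476 rel -0.028  z -0.0507 pred -0.0496 rel -0.032  z -0.0538 pred -0.0527 rel -0.036  z -0.0560 pred -0.0563 rel -0.038
x [-5.9500e-02 -6.9100e-02  6.0000e-04  1.0598e+00] sd [0.0008 0.0049 0.0021 0.0291]
theta [-0.069 -0.083 -0.07 ] end [-0.06   0.074  0.094]
[[[0, -0.03, 0], [-0.33, 0, 0], 1], [[0.01, -0.18, -0.01], [-0.33, 0, 0], 1], [[0.01, -0.35, -0.03], [-0.33, 0, 0], 1], [[0.01, -0.45, -0.06], [-0.04, 0, 0], 1], [[0.01, -0.45, -0.06], [-0.01, 0, 0], 1], [[0.01, -0.34, -0.05], [-0.03, 0, 0], 1], [[0.01, -0.18, -0.02], [0.07, 0, 0], 1], [[0, -0.03, 0], [0.25, 0, 0], 1]]
```

```bash
sed -i 's/1.0\*u,20/.6*u,20/; s/lim=.05/lim=.09/g' step.py
python3 - <<'E'
from step import *
S=pickle.load(open("S.pkl","rb")); emit(S,8,np.zeros(3))
E
```

```text
theta [-0.067 -0.051 -0.016] end [-0.009  0.042 -0.006]
[[[0, 0, 0], [-0.6, 0, 0], 1], [[0, 0, 0], [-0.54, 0, 0], 1], [[0, 0, 0], [-0.05, 0, 0], 1], [[0, 0, 0], [0.02, 0, 0], 1], [[0, 0, 0], [0.21, 0, 0], 1], [[0, 0, 0], [0.29, 0, 0], 1], [[0, 0, 0], [0.31, 0, 0], 1], [[0, 0, 0], [0.28, 0, 0], 1]]
```

>>> {"name": "play_rows", "arguments": {
  "plan": [
    [[0, 0, 0], [-0.6, 0, 0], 1],
    [[0, 0, 0], [-0.54, 0, 0], 1],
    [[0, 0, 0], [-0.05, 0, 0], 1],
    [[0, 0, 0], [0.02, 0, 0], 1],
    [[0, 0, 0], [0.21, 0, 0], 1],
    [[0, 0, 0], [0.29, 0, 0], 1],
    [[0, 0, 0], [0.31, 0, 0], 1],
    [[0, 0, 0], [0.28, 0, 0], 1]
  ]
}}

```text
clock: 17.5
position: [0.4888, -0.0315, 0.1707]
tool_rot: [-3.133, 0.001, -3.018]
force: [-0.6, 0.1, -8.5]
grip_width: 0.0289
finger_force: 81.7
```

```bash
python3 step.py 8 0 5
```

```text
t 17.50 p [ 0.4888 -0.0315  0.1707] phi cmd -0.0063 meas -0.0087
  z -0.0156 pred -0.0088 rel -0.007  z -0.0143 pred -0.0145 rel -0.004  z -0.0138 pred -0.0135 rel -0.006  z -0.0130 pred -0.0129 rel -0.007  z -0.0133 pred -0.0124 rel -0.007
x [-1.250e-02  6.000e-03 -1.000e-04  1.072e+00] sd [0.0007 0.0047 0.0022 0.0209]
theta [-0.012 -0.006 -0.001] end [-0.001  0.004 -0.004]
[[[0, 0, 0], [-0.12, 0, 0], 1], [[0, 0, 0], [-0.04, 0, 0], 1], [[0, 0, 0], [0, 0, 0], 1], [[0, 0, 0], [0.03, 0, 0], 1], [[0, 0, 0], [0.03, 0, 0], 1], [[0, 0, 0], [0.03, 0, 0], 1], [[0, 0, 0], [0.03, 0, 0], 1], [[0, 0, 0], [0.02, 0, 0], 1]]
```

Run:
```python
from step import *
S=pickle.load(open("S.pkl","rb")); emit(S,8,.25*(GOAL-S["p"]))
```

```text
theta [-0.012 -0.009 -0.006] end [-0.004  0.013 -0.018]
[[[0, -0.04, 0], [-0.23, 0, 0], 1], [[0.01, -0.2, 0], [-0.09, 0, 0], 1], [[0.01, -0.4, -0.01], [0, 0, 0], 1], [[0.02, -0.52, -0.02], [0.06, 0, 0], 1], [[0.02, -0.52, -0.01], [0.09, 0, 0], 1], [[0.01, -0.4, -0.01], [0.09, 0, 0], 1], [[0.01, -0.2, 0], [0.08, 0, 0], 1], [[0, -0.04, 0], [0.07, 0, 0], 1]]
```

>>> {"name": "play_rows", "arguments": {
  "plan": [
    [[0, -0.04, 0], [-0.23, 0, 0], 1],
    [[0.01, -0.2, 0], [-0.09, 0, 0], 1],
    [[0.01, -0.4, -0.01], [0, 0, 0], 1],
    [[0.02, -0.52, -0.02], [0.06, 0, 0], 1],
    [[0.02, -0.52, -0.01], [0.09, 0, 0], 1],
    [[0.01, -0.4, -0.01], [0.09, 0, 0], 1],
    [[0.01, -0.2, 0], [0.08, 0, 0], 1],
    [[0, -0.04, 0], [0.07, 0, 0], 1]
  ]
}}

```text
clock: 18.75
position: [0.4939, -0.0904, 0.17]
tool_rot: [-3.124, 0.0, -3.019]
force: [-0.4, -1.3, -8.3]
grip_width: 0.0286
finger_force: 81.7
```

```bash
python3 step.py 8 0.33 5
```

```text
t 18.75 p [ 0.4939 -0.0904  0.17  ] phi cmd -0.0180 meas -0.0172
  z -0.0062 pred -0.0039 rel 0.011  z -0.0051 pred -0.0057 rel 0.012  z -0.0044 pred -0.0050 rel 0.012  z -0.0034 pred -0.0044 rel 0.013  z -0.0034 pred -0.0036 rel 0.013
x [-3.3000e-03  3.2000e-03  2.0000e-04  1.0743e+00] sd [0.0008 0.0047 0.0021 0.0207]
theta [-0.003 -0.005 -0.004] end [-0.001  0.016 -0.012]
[[[0, -0.04, 0], [-0.17, 0, 0], 1], [[0.01, -0.2, 0], [-0.09, 0, 0], 1], [[0.01, -0.39, -0.01], [-0.02, 0, 0], 1], [[0.02, -0.51, -0.01], [0.02, 0, 0], 1], [[0.02, -0.51, -0.01], [0.05, 0, 0], 1], [[0.01, -0.39, -0.01], [0.06, 0, 0], 1], [[0.01, -0.2, 0], [0.06, 0, 0], 1], [[0, -0.04, 0], [0.05, 0, 0], 1]]
```

Accurate now; continue.

>>> {"name": "play_rows", "arguments": {
  "plan": [
    [[0, -0.04, 0], [-0.17, 0, 0], 1],
    [[0.01, -0.2, 0], [-0.09, 0, 0], 1],
    [[0.01, -0.39, -0.01], [-0.02, 0, 0], 1],
    [[0.02, -0.51, -0.01], [0.02, 0, 0], 1],
    [[0.02, -0.51, -0.01], [0.05, 0, 0], 1],
    [[0.01, -0.39, -0.01], [0.06, 0, 0], 1],
    [[0.01, -0.2, 0], [0.06, 0, 0], 1],
    [[0, -0.04, 0], [0.05, 0, 0], 1]
  ]
}}

```text
clock: 20.0
position: [0.4988, -0.1472, 0.1699]
tool_rot: [-3.131, -0.0, -3.019]
force: [0.3, -0.0, -8.2]
grip_width: 0.0287
finger_force: 81.7
```

```bash
python3 step.py 8 0.5 5
```

```text
t 20.00 p [ 0.4988 -0.1472  0.1699] phi cmd -0.0116 meas -0.0110
  z 0.0082 pred -0.0015 rel 0.019  z 0.0103 pred 0.0097 rel 0.022  z 0.0133 pred 0.0117 rel 0.024  z 0.0155 pred 0.0142 rel 0.026  z 0.0166 pred 0.0168 rel 0.027
x [0.0186 0.038  0.0024 1.0816] sd [0.0008 0.0047 0.002  0.0203]
theta [ 0.022  0.012 -0.   ] end [-0.     0.    -0.011]
[[[0, -0.04, 0], [0.2, 0, 0], 1], [[0.01, -0.2, 0.01], [0.06, 0, 0], 1], [[0.01, -0.39, 0.02], [-0.02, 0, 0], 1], [[0.02, -0.52, 0.02], [-0.05, 0, 0], 1], [[0.02, -0.52, 0.02], [-0.06, 0, 0], 1], [[0.01, -0.39, 0.01], [-0.05, 0, 0], 1], [[0.01, -0.2, 0], [-0.04, 0, 0], 1], [[0, -0.04, 0], [-0.04, 0, 0], 1]]
```

>>> {"name": "play_rows", "arguments": {
  "plan": [
    [[0, -0.04, 0], [0.2, 0, 0], 1],
    [[0.01, -0.2, 0.01], [0.06, 0, 0], 1],
    [[0.01, -0.39, 0.02], [-0.02, 0, 0], 1],
    [[0.02, -0.52, 0.02], [-0.05, 0, 0], 1],
    [[0.02, -0.52, 0.02], [-0.06, 0, 0], 1],
    [[0.01, -0.39, 0.01], [-0.05, 0, 0], 1],
    [[0.01, -0.2, 0], [-0.04, 0, 0], 1],
    [[0, -0.04, 0], [-0.04, 0, 0], 1]
  ]
}}

```text
clock: 21.25
position: [0.5038, -0.2047, 0.1701]
tool_rot: [-3.132, -0.0, -3.02]
force: [0.0, -0.1, -8.2]
grip_width: 0.0289
finger_force: 81.7
```

```bash
python3 step.py 8 1 5
```

```text
t 21.25 p [ 0.5038 -0.2047  0.1701] phi cmd -0.0113 meas -0.0100
  z 0.0164 pred -0.0002 rel 0.026  z 0.0177 pred 0.0178 rel 0.027  z 0.0197 pred 0.0193 rel 0.030  z 0.0207 pred 0.0211 rel 0.031  z 0.0225 pred 0.0226 rel 0.033
x [0.0242 0.0339 0.0048 1.0968] sd [0.0007 0.0047 0.002  0.0188]
theta [0.027 0.014 0.   ] end [-0.    -0.001 -0.011]
[[[0, -0.04, 0], [0.25, 0, 0], 1], [[0, -0.2, 0.01], [0.08, 0, 0], 1], [[0.01, -0.39, 0.02], [-0.02, 0, 0], 1], [[0.01, -0.51, 0.03], [-0.06, 0, 0], 1], [[0.01, -0.51, 0.03], [-0.07, 0, 0], 1], [[0.01, -0.39, 0.02], [-0.07, 0, 0], 1], [[0, -0.2, 0.01], [-0.06, 0, 0], 1], [[0, -0.04, 0], [-0.05, 0, 0], 1]]
```

>>> {"name": "play_rows", "arguments": {
  "plan": [
    [[0, -0.04, 0], [0.25, 0, 0], 1],
    [[0, -0.2, 0.01], [0.08, 0, 0], 1],
    [[0.01, -0.39, 0.02], [-0.02, 0, 0], 1],
    [[0.01, -0.51, 0.03], [-0.06, 0, 0], 1],
    [[0.01, -0.51, 0.03], [-0.07, 0, 0], 1],
    [[0.01, -0.39, 0.02], [-0.07, 0, 0], 1],
    [[0, -0.2, 0.01], [-0.06, 0, 0], 1],
    [[0, -0.04, 0], [-0.05, 0, 0], 1]
  ]
}}

```text
clock: 22.5
position: [0.5097, -0.2616, 0.1698]
tool_rot: [-3.132, -0.0, -3.02]
force: [-0.2, 1.2, -8.1]
grip_width: 0.0289
finger_force: 81.7
```

```bash
python3 step.py 8 0 5
```

```text
t 22.50 p [ 0.5097 -0.2616  0.1698] phi cmd -0.0107 meas -0.0098
  z 0.0093 pred -0.0000 rel 0.019  z 0.0097 pred 0.0101 rel 0.019  z 0.0100 pred 0.0107 rel 0.020  z 0.0111 pred 0.0112 rel 0.021  z 0.0119 pred 0.0120 rel 0.022
x [0.0128 0.0168 0.0057 1.1024] sd [0.0007 0.0047 0.002  0.0181]
theta [0.014 0.01  0.004] end [ 0.004 -0.001  0.   ]
[[[0, 0, 0], [0.18, 0, 0], 1], [[0, 0, 0], [0.06, 0, 0], 1], [[0, 0, 0], [-0.01, 0, 0], 1], [[0, 0, 0], [-0.05, 0, 0], 1], [[0, 0, 0], [-0.07, 0, 0], 1], [[0, 0, 0], [-0.07, 0, 0], 1], [[0, 0, 0], [-0.06, 0, 0], 1], [[0, 0, 0], [-0.05, 0, 0], 1]]
```

>>> {"name": "play_rows", "arguments": {
  "plan": [
    [[0, 0, 0], [0.18, 0, 0], 1],
    [[0, 0, 0], [0.06, 0, 0], 1],
    [[0, 0, 0], [-0.01, 0, 0], 1],
    [[0, 0, 0], [-0.05, 0, 0], 1],
    [[0, 0, 0], [-0.07, 0, 0], 1],
    [[0, 0, 0], [-0.07, 0, 0], 1],
    [[0, 0, 0], [-0.06, 0, 0], 1],
    [[0, 0, 0], [-0.05, 0, 0], 1]
  ]
}}

```text
clock: 23.75
position: [0.5098, -0.2614, 0.1698]
tool_rot: [3.141, 0.0, -3.02]
force: [0.2, 0.6, -8.2]
grip_width: 0.029
finger_force: 81.7
```

```bash
python3 step.py 8 0 5
python3 - <<'E'
from m import *
t,p,Rh,piv,phi=pose(); f=grab_frame("top"); print("pivot",piv); P,u,v=world(f,np.ones((400,640),bool)); D=P-piv
m=(abs(D@XH)<.07)&(abs(D@YH)<.1)&(D[:,2]>.235)&(D[:,2]<.255); print("cup top",P[m].mean(0))
m=(abs(D@YH)<.06)&(abs(D@XH)<.06)&(D[:,2]<-.1)&(D[:,2]>-.15); print("plate top z",np.median(P[m,2]))
cv2.imwrite("pics/tt.png",cv2.resize(f["pixels"][130:250,330:450,::-1],None,fx=4,fy=4))
E
```

```text
t 23.75 p [ 0.5098 -0.2614  0.1698] phi cmd 0.0003 meas 0.0005
  z -0.0008 pred 0.0036 rel -0.001  z -0.0002 pred -0.0010 rel -0.001  z -0.0014 pred -0.0006 rel -0.002  z -0.0005 pred -0.0012 rel -0.000  z -0.0012 pred -0.0009 rel -0.001
x [-1.1000e-03 -1.4000e-03  5.2000e-03  1.1013e+00] sd [0.0007 0.0047 0.002  0.018 ]
theta [-0.001 -0.001 -0.001] end [-0.001 -0.003 -0.007]
[[[0, 0, 0], [0, 0, 0], 1], [[0, 0, 0], [0, 0, 0], 1], [[0, 0, 0], [0.01, 0, 0], 1], [[0, 0, 0], [0.01, 0, 0], 1], [[0, 0, 0], [0.01, 0, 0], 1], [[0, 0, 0], [0.01, 0, 0], 1], [[0, 0, 0], [0.01, 0, 0], 1], [[0, 0, 0], [0, 0, 0], 1]]
pivot [ 0.648768   -0.24416004  0.22895588]
cup top [ 0.6489673  -0.24400099  0.47371577]
plate top z 0.10874870958935201
```

View pics/tt.png

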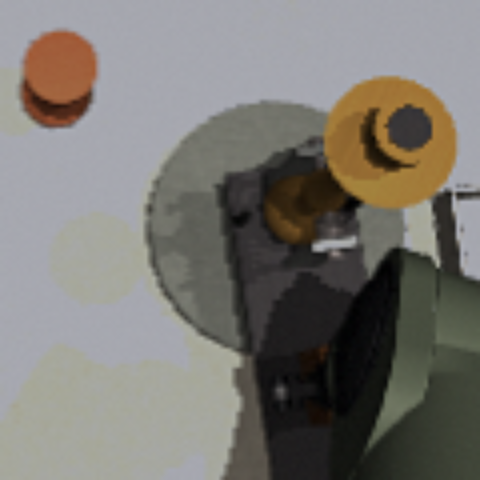

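>>> {"name": "play_rows", "arguments": {
  "plan": [
    [[0, 0, 0], [0, 0, 0], 1],
    [[0, 0, 0], [0, 0, 0], 1],
    [[0, 0, 0], [0.01, 0, 0], 1],
    [[0, 0, 0], [0.01, 0, 0], 1],
    [[0, 0, 0], [0.01, 0, 0], 1],
    [[0, 0, 0], [0.01, 0, 0], 1],
    [[0, 0, 0], [0.01, 0, 0], 1],
    [[0, 0, 0], [0, 0, 0], 1]
  ]
}}

```text
clock: 25.05
position: [0.5098, -0.2612, 0.1699]
tool_rot: [-3.134, 0.0, -3.019]
force: [0.0, -0.3, -9.0]
grip_width: 0.0289
finger_force: 81.7
```

```bash
python3 step.py 8 0 5
```

```text
t 25.05 p [ 0.5098 -0.2612  0.1699] phi cmd -0.0071 meas -0.0075
  z -0.0085 pred -0.0011 rel -0.001  z -0.0088 pred -0.0091 rel -0.001  z -0.0097 pred -0.0096 rel -0.002  z -0.0096 pred -0.0105 rel -0.002  z -0.0107 pred -0.0108 rel -0.003
x [-0.0115 -0.0162  0.0045  1.1026] sd [0.0007 0.0047 0.002  0.0179]
theta [-0.013 -0.008 -0.002] end [-0.001  0.007 -0.006]
[[[0, 0, 0], [-0.19, 0, 0], 1], [[0, 0, 0], [-0.07, 0, 0], 1], [[0, 0, 0], [0, 0, 0], 1], [[0, 0, 0], [0.04, 0, 0], 1], [[0, 0, 0], [0.06, 0, 0], 1], [[0, 0, 0], [0.06, 0, 0], 1], [[0, 0, 0], [0.05, 0, 0], 1], [[0, 0, 0], [0.04, 0, 0], 1]]
```

>>> {"name": "play_rows", "arguments": {
  "plan": [
    [[0, 0, 0], [-0.19, 0, 0], 1],
    [[0, 0, 0], [-0.07, 0, 0], 1],
    [[0, 0, 0], [0, 0, 0], 1],
    [[0, 0, 0], [0.04, 0, 0], 1],
    [[0, 0, 0], [0.06, 0, 0], 1],
    [[0, 0, 0], [0.06, 0, 0], 1],
    [[0, 0, 0], [0.05, 0, 0], 1],
    [[0, 0, 0], [0.04, 0, 0], 1]
  ]
}}

```text
clock: 26.3
position: [0.5098, -0.2612, 0.1699]
tool_rot: [-3.135, -0.0, -3.019]
force: [0.1, -1.0, -8.3]
grip_width: 0.029
finger_force: 81.7
```

```bash
python3 step.py 8 0 5
```

```text
t 26.30 p [ 0.5098 -0.2612  0.1699] phi cmd -0.0058 meas -0.0065
  z -0.0057 pred -0.0010 rel 0.001  z -0.0056 pred -0.0057 rel 0.001  z -0.0058 pred -0.0058 rel 0.000  z -0.0058 pred -0.0059 rel 0.000  z -0.0067 pred -0.0061 rel -0.001
x [-0.0067 -0.0062  0.0038  1.1045] sd [0.0007 0.0047 0.002  0.0176]
theta [-0.007 -0.004 -0.   ] end [ 0.     0.005 -0.005]
[[[0, 0, 0], [-0.1, 0, 0], 1], [[0, 0, 0], [-0.04, 0, 0], 1], [[0, 0, 0], [0, 0, 0], 1], [[0, 0, 0], [0.02, 0, 0], 1], [[0, 0, 0], [0.03, 0, 0], 1], [[0, 0, 0], [0.03, 0, 0], 1], [[0, 0, 0], [0.03, 0, 0], 1], [[0, 0, 0], [0.02, 0, 0], 1]]
```

>>> {"name": "play_rows", "arguments": {
  "plan": [
    [[0, 0, 0], [-0.1, 0, 0], 1],
    [[0, 0, 0], [-0.04, 0, 0], 1],
    [[0, 0, 0], [0, 0, 0], 1],
    [[0, 0, 0], [0.02, 0, 0], 1],
    [[0, 0, 0], [0.03, 0, 0], 1],
    [[0, 0, 0], [0.03, 0, 0], 1],
    [[0, 0, 0], [0.03, 0, 0], 1],
    [[0, 0, 0], [0.02, 0, 0], 1]
  ]
}}

```text
clock: 27.55
position: [0.5098, -0.2612, 0.1699]
tool_rot: [-3.137, 0.0, -3.019]
force: [0.4, 0.9, -7.9]
grip_width: 0.0293
finger_force: 81.7
```

```bash
python3 step.py 8 0 5
```

```text
t 27.55 p [ 0.5098 -0.2612  0.1699] phi cmd -0.0046 meas -0.0048
  z 0.0063 pred 0.0004 rel 0.011  z 0.0064 pred 0.0069 rel 0.011  z 0.0076 pred 0.0073 rel 0.012  z 0.0081 pred 0.0082 rel 0.013  z 0.0082 pred 0.0089 rel 0.013
x [0.0092 0.0138 0.0044 1.1036] sd [0.0007 0.0047 0.002  0.0176]
theta [0.011 0.007 0.001] end [ 0.    -0.007 -0.003]
[[[0, 0, 0], [0.15, 0, 0], 1], [[0, 0, 0], [0.05, 0, 0], 1], [[0, 0, 0], [0, 0, 0], 1], [[0, 0, 0], [-0.03, 0, 0], 1], [[0, 0, 0], [-0.05, 0, 0], 1], [[0, 0, 0], [-0.05, 0, 0], 1], [[0, 0, 0], [-0.04, 0, 0], 1], [[0, 0, 0], [-0.04, 0, 0], 1]]
```

>>> {"name": "play_rows", "arguments": {
  "plan": [
    [[0, 0, 0], [0.15, 0, 0], 1],
    [[0, 0, 0], [0.05, 0, 0], 1],
    [[0, 0, 0], [0, 0, 0], 1],
    [[0, 0, 0], [-0.03, 0, 0], 1],
    [[0, 0, 0], [-0.05, 0, 0], 1],
    [[0, 0, 0], [-0.05, 0, 0], 1],
    [[0, 0, 0], [-0.04, 0, 0], 1],
    [[0, 0, 0], [-0.04, 0, 0], 1]
  ]
}}

```text
clock: 28.8
position: [0.5098, -0.2613, 0.1698]
tool_rot: [-3.139, -0.0, -3.02]
force: [0.2, 0.0, -8.2]
grip_width: 0.0292
finger_force: 81.7
```

```bash
python3 step.py 8 0 5
```

```text
t 28.80 p [ 0.5098 -0.2613  0.1698] phi cmd -0.0032 meas -0.0026
  z 0.0029 pred 0.0003 rel 0.006  z 0.0026 pred 0.0028 rel 0.005  z 0.0023 pred 0.0026 rel 0.005  z 0.0025 pred 0.0024 rel 0.005  z 0.0024 pred 0.0024 rel 0.005
x [ 2.4000e-03 -3.0000e-04  4.6000e-03  1.1043e+00] sd [0.0007 0.0047 0.002  0.0175]
theta [0.002 0.001 0.   ] end [ 0.     0.001 -0.003]
[[[0, 0, 0], [0.03, 0, 0], 1], [[0, 0, 0], [0.01, 0, 0], 1], [[0, 0, 0], [0, 0, 0], 1], [[0, 0, 0], [-0.01, 0, 0], 1], [[0, 0, 0], [-0.01, 0, 0], 1], [[0, 0, 0], [-0.01, 0, 0], 1], [[0, 0, 0], [-0.01, 0, 0], 1], [[0, 0, 0], [0, 0, 0], 1]]
```

>>> {"name": "play_rows", "arguments": {
  "plan": [
    [[0, 0, 0], [0.03, 0, 0], 1],
    [[0, 0, 0], [0.01, 0, 0], 1],
    [[0, 0, 0], [0, 0, 0], 1],
    [[0, 0, 0], [-0.01, 0, 0], 1],
    [[0, 0, 0], [-0.01, 0, 0], 1],
    [[0, 0, 0], [-0.01, 0, 0], 1],
    [[0, 0, 0], [-0.01, 0, 0], 1],
    [[0, 0, 0], [0, 0, 0], 1]
  ]
}}

```text
clock: 30.05
position: [0.5098, -0.2613, 0.1699]
tool_rot: [-3.139, -0.0, -3.019]
force: [-0.7, 0.3, -8.2]
grip_width: 0.0291
finger_force: 81.7
```

```bash
python3 step.py 8 0 5
```

```text
t 30.05 p [ 0.5098 -0.2613  0.1699] phi cmd -0.0029 meas -0.0030
  z -0.0039 pred 0.0004 rel -0.001  z -0.0038 pred -0.0042 rel -0.001  z -0.0041 pred -0.0042 rel -0.001  z -0.0040 pred -0.0045 rel -0.001  z -0.0040 pred -0.0045 rel -0.001
x [-0.0044 -0.0038  0.0043  1.1042] sd [0.0007 0.0047 0.002  0.0175]
theta [-0.005 -0.003  0.   ] end [ 0.001  0.004 -0.004]
[[[0, 0, 0], [-0.06, 0, 0], 1], [[0, 0, 0], [-0.02, 0, 0], 1], [[0, 0, 0], [0, 0, 0], 1], [[0, 0, 0], [0.02, 0, 0], 1], [[0, 0, 0], [0.02, 0, 0], 1], [[0, 0, 0], [0.02, 0, 0], 1], [[0, 0, 0], [0.02, 0, 0], 1], [[0, 0, 0], [0.01, 0, 0], 1]]
```

>>> {"name": "play_rows", "arguments": {
  "plan": [
    [[0, 0, 0], [-0.06, 0, 0], 1],
    [[0, 0, 0], [-0.02, 0, 0], 1],
    [[0, 0, 0], [0, 0, 0], 1],
    [[0, 0, 0], [0.02, 0, 0], 1],
    [[0, 0, 0], [0.02, 0, 0], 1],
    [[0, 0, 0], [0.02, 0, 0], 1],
    [[0, 0, 0], [0.02, 0, 0], 1],
    [[0, 0, 0], [0.01, 0, 0], 1]
  ]
}}

```text
clock: 31.3
position: [0.5098, -0.2612, 0.1699]
tool_rot: [-3.137, 0.0, -3.019]
force: [-0.7, 0.6, -8.3]
grip_width: 0.0289
finger_force: 81.7
```

```bash
python3 step.py 6 0 5
```

```text
t 31.30 p [ 0.5098 -0.2612  0.1699] phi cmd -0.0044 meas -0.0047
  z -0.0021 pred 0.0007 rel 0.003  z -0.0019 pred -0.0021 rel 0.003  z -0.0017 pred -0.0020 rel 0.003  z -0.0017 pred -0.0018 rel 0.003  z -0.0016 pred -0.0017 rel 0.003
x [-1.7000e-03  2.0000e-04  4.1000e-03  1.1045e+00] sd [0.0007 0.0047 0.002  0.0174]
theta [-0.002 -0.001] end [ 0.     0.002 -0.005]
[[[0, 0, 0], [-0.02, 0, 0], 1], [[0, 0, 0], [-0.01, 0, 0], 1], [[0, 0, 0], [0, 0, 0], 1], [[0, 0, 0], [0.01, 0, 0], 1], [[0, 0, 0], [0.01, 0, 0], 1], [[0, 0, 0], [0.01, 0, 0], 1]]
```

```bash
python3 -c "
from workcell import bot
print(bot.job_done())"
```

```text
the job is handed in; nothing more can be done
None
```

I handed the job in at about 31.5 s, with the arm still holding the candlestick within 0.002 rad of upright and nearly motionless over the turntable centre. It had been over the disc for about 9 s, with the foot plate about 9.9 cm above the bench. I brought it upright in the air for about 4 s before the carry, during which the lean peaked at about 0.06 rad, far from the stops. I never planned a path near the goblet, tub or hammer. `job_done()` gave no verdict, so I can't confirm how the final one-second freeze was judged.

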